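# Touch off the height gauge on its check disc with the fine knob

## Task

Push the blue-fronted tray of the bench height gauge fully home, so that the check disc lies under the foot. Then turn only the small inner knob clockwise until you feel the foot bear gently on the disc - between 2 and 14 newtons, never more than 16 - and let go; the big outer knob under it is set and must not be turned, and everything else stays where it is.

Things in the scene. Friction and masses are not known exactly. Their poses are not given: they have to be found in the camera images.
- gauge: bench height gauge, grey, fixed to the desk, 160x124x159 mm with its knobs. Origin: on the desk under the common vertical axis of knobs and foot. x points to its back (away from the tray's front), z up. Its bridge (96x124 mm) has its top 108 mm above the desk; nothing stands higher but the knobs
- tray (a joint): sliding tray, m: 0 pulled out, 0.062 fully home (end stop). It slides along the gauge's +x against about 2 N of friction
- tray_push (a point): middle of the front face of the tray's upright blue front plate (56 mm wide, 12 mm thick, from 12 to 60 mm above the desk), this point 38 mm above the desk. Axes as the gauge's: push along +x. When home it is 112 mm in front of the knob axis
- inner_knob (a joint): small aluminium inner (upper, fine) knob, rad, grows clockwise seen from above, range 0 to 2.2. It drives the foot down 6 mm per rad, turns against a steady friction of about 0.11 N m, and stays where it is left. Once the foot bears on the disc the torque grows by about 0.006 N m for each newton of foot force, and the foot force grows by some 70 N for each further rad. The touch comes at most 1.5 rad from the start
- inner_grip (a point): centre of the inner knob, half-way up: diameter 26 mm, 26 mm tall. Its underside is 2 to 5 mm clear above the outer knob. It rides on the carriage, so pressing it down hard also turns the outer knob
- inner_mark (a point): on the inner knob's top, at its red line, 11 mm from the axis; turns with the knob
- outer_knob (a joint): big black outer (lower, coarse) knob, rad, grows clockwise from above; friction 0.25 N m, so a rubbing fingertip drags it. It moves carriage, foot and inner knob 12 mm per rad and must stay as found
- outer_mark (a point): on the outer knob's top at its white line, 25 mm from the axis; turns with it. The knob is 58 mm in diameter, from 110 to 128 mm above the desk
- foot: steel measuring foot, 14 mm in diameter, under the bridge on the knob axis. Origin: centre of its flat underside. It has a short rubber bush that gives a little under load. At the start its underside is 3 to 8 mm higher than the disc's top
- check_disc: loose turned check disc, pale yellow, 25 mm in diameter, between 14 and 19 mm thick (not known better: the gauge is there to find out), in a ring-shaped nest on the tray with 1.5 mm play all round. Origin: centre of its underside
- cup_black: sample cup, white with a black ring, 45 mm in diameter, 24 mm tall, loose bystander; origin at its underside
- cup_blue: sample cup, white with a blue ring, 45 mm in diameter, 24 mm tall, loose bystander; origin at its underside
- lime_jar: white screw-top jar with a turquoise lid, 55 mm in diameter, 100 mm tall, loose bystander; origin at its underside
- film: upright white roll of film, 50 mm in diameter, 74 mm tall, loose bystander; origin at its underside
Not all that is in view belongs to the job. What is shaped like the check_disc but green or turquoise is not meant.

How it is judged:
By the outcome, as a careful person would: the job done as asked, in the order asked, and still so for the second after the job is handed in, with the robot touching nothing.
It also fails if it takes over 54 s, if anything falls off the work surface, if the arm or the gripper's body presses on something with over 40 N, if the wrist force passes 120 N, or if a joint passes its speed limit or range.

## Robot

A 7-joint arm with a two-finger parallel gripper is mounted at the origin on the work surface; the furniture and walls round the work are solid. World frame = base frame: x ahead of the robot, y to its left, z up, the work surface at z = 0. Lengths are in m, angles in rad, forces in N, time in s.
With the tool pointing down it reaches from about 0.4 to 0.875 m from the base axis. Payload 6.5 kg.
Tool frame: the origin (TCP) lies midway between the tips of the shut fingers; the grasp point (between the pads) lies 19 mm behind it (manip.grip_depth is the distance from the TCP to the grasp point, in m); z points along the fingers, y is the line along which they close (so a half turn about z gives the same grasp; the last joint's range is limited). The gripper opens to 88 mm and grips with 3 to 60 N. Pads are 18 mm wide; open, the fingers measure 123 mm over their backs; the gripper's body (75 mm by 187 mm) begins 45 mm behind the grasp point.
Start: joints at [1.227, 0.536, -0.004, 1.538, 0.003, 1.067, -0.071], TCP at [0.178, -0.625, 0.239] pointing down, gripper open.
Joint ranges: [-2.7, 2.7], [-0.37, 2.16], [-1.27, 1.26], [0.24, 2.4], [-1.31, 4.45], [0.19, 1.91], [-2.76, 2.76]. Speed limits (rad/s): [2.39, 2.39, 3.14, 3.14, 3.14, 3.14, 3.14].

## Interface

Orientations are given as a unit quaternion [x, y, z, w].
In Python, from station import status, capture, camera_model, hand_in, outline_of, pinpoint, manip gives the robot as it stands.
- The arm moves only by the shell command python3 -m inch 'ROWS' [OPENING] [FORCE]. ROWS is JSON, a list that holds one entry, the list of rows, each a list of 6 numbers: the shift along the tool's x, y, z in cm, then the turn, a rotation vector about the tool's x, y, z in rad. In form: [[[dx, dy, dz, rx, ry, rz], ...]]. A call has exactly 8 rows; each row shifts and turns the commanded pose from where the row before left it, along the tool's axes as they then stand; what a row does not reach is not made up. A row lasts 1/8 s, in which the tool goes at most 62.5 mm and 10.7 degrees, less where a joint would pass 70% of its speed; a pose out of reach is approached as far as the arm can. A call with a gripper value outside its range is refused whole. OPENING is the opening in per cent of the stroke, from 0 (shut) to 100 (fully open), set as the call begins (- or left out, the last holds). The fingers move at their own pace and stop on an object; FORCE is the grip in N (left out, the last holds). Time passes only in rows, so rows that do not move let the fingers close, or fill a call up. It gives the time, the measured TCP pose, the force, the opening and the grip force at its end, in the units of the state.
- status.read_state(): the state, without advancing time (a new reading comes with each control period).
- capture(name): name is "side" or "top"; returns (picture, depth): 400x640x3 uint8, blue, green, red; 400x640 float32, m along the optical axis (not along the pixel's ray), 0 where there is no reading.
- camera_model(name): a dict with "camera_matrix" (3x3 intrinsics, pixels), "position" and "orientation" of the camera in the world. Camera axes: x right, y down, z forward; pixel columns grow to the right and rows downward; lengths in m; the calibration is good to about 2 mm. A picture is of the moment at which its call begins. camera_model takes no time and is no camera call.
- hand_in(): hands the job in; it is judged then, once.
Trained networks look in the newest picture that a camera, given by its name, has taken for a name from the list of things; names that differ only in an ending like _2 or _b are one class to them, and where a whole thing is asked for, a point or a joint stands for the part that bears it (a point fixed in the world has none). Each returns a list of dicts, best first, with "confidence" (0 to 1); they miss things now and then, are a little off and sometimes report something else, mostly with a low value. They report only what shows in the picture. A call takes as long as a camera call. They do not tell look-alikes from the thing itself.
- outline_of(camera, target): "mask" (400x640 bool, what is visible of it) and "at" ([column, row] in pixels, amid what is visible of it).
- pinpoint(camera, target): "at" ([column, row] in pixels: a listed point, or the origin of a listed thing).
The state is a dict: "clock": time; "joint_pos": joint angles; "qvel": joint speeds; "joint_efforts": joint torques, N m; "tool_pos": TCP position; "eef_rot": TCP orientation; "contact_force": force on the tool from outside, world axes, zero at the start; "torque": the same for the moment, N m; "opening": opening from 0.0 (shut) to 1.0 (fully open); "grip_force": force on a finger pad.
Only numpy, scipy, OpenCV 4.12 (cv2) and the standard library are available. Lean on these libraries where they do the work, as an engineer would, in place of code of your own. Each camera call takes 0.05 s, during which the arm holds its last target. There are 200 camera calls.

## Working session

There is one attempt and no reset: what is moved stays moved. The work goes in short steps, Python scripts to look and compute and a shell command to move; the robot and the scene stay as the last step left them, time stands still between calls to the robot, and variables do not carry over. Pictures are saved under pics/ and viewed, at most 10 in all, crops included, and the job is handed in when it is done.

```bash
ls; mkdir -p pics
cat > h.py <<'E'
import numpy as np, cv2
from scipy.spatial.transform import Rotation as R
from station import status, capture, camera_model, hand_in, outline_of, pinpoint, manip
def cam(n):
    m=camera_model(n); return np.array(m["camera_matrix"]),np.array(m["position"]),R.from_quat(m["orientation"]).as_matrix()
def ray(n,uv):
    K,p,r=cam(n); return p, r@np.linalg.solve(K,[uv[0],uv[1],1.])
def atz(n,uv,z):
    p,d=ray(n,uv); return p+d*(z-p[2])/d[2]
def dep(n,uv,D):
    p,d=ray(n,uv); return p+d*D[int(round(uv[1])),int(round(uv[0]))]
E
python3 - <<'E'
from h import *
np.set_printoptions(precision=4,suppress=True)
for n in("top","side"):
    im,D=capture(n); cv2.imwrite(f"pics/{n}0.png",im)
    print(n,camera_model(n)["position"],camera_model(n)["camera_matrix"])
    for t,z in(("inner_grip",None),("inner_mark",.15),("outer_mark",.128),("tray_push",.038),("gauge",0),("check_disc",None)):
        for r in pinpoint(n,t)[:2]:
            print(t,round(r["confidence"],2),np.round(r["at"],1),dep(n,r["at"],D), atz(n,r["at"],z) if z is not None else "")
s=status.read_state(); print(s)
E
```

```text
pics
top [ 0.4887 -0.2209  0.9941] [[441.773    0.     326.5702]
 [  0.     441.773  193.5661]
 [  0.       0.       1.    ]]
inner_grip 0.65 [274.3 199.4] [ 0.6078 -0.1073  0.1554] 
inner_grip 0.6 [392.6 185.2] [ 0.6571 -0.3525  0.0241] 
inner_mark 0.66 [268.3 200.9] [ 0.6089 -0.0915  0.127 ] [ 0.6057 -0.095   0.15  ]
inner_mark 0.47 [271.7 233.2] [ 0.5508 -0.0865  0.0351] [ 0.5434 -0.1026  0.15  ]
outer_mark 0.57 [269.1 211.8] [ 0.5892 -0.0908  0.1087] [ 0.587  -0.0937  0.128 ]
outer_mark 0.5 [390.2 186.9] [ 0.6533 -0.3471  0.0242] [ 0.6357 -0.3336  0.128 ]
tray_push 0.98 [260.9 284.4] [ 0.4402 -0.0595  0.0003] [ 0.442  -0.0657  0.038 ]
gauge 0.71 [285.2 207. ] [ 0.597  -0.1249  0.1237] [ 0.6124 -0.1113  0.    ]
check_disc 0.69 [276.8 234. ] [ 0.549  -0.0978  0.0369] 
check_disc 0.65 [312.  288.5] [ 0.4321 -0.1735  0.0174] 
side [0.2256 0.4862 0.453 ] [[415.9201   0.     324.5769]
 [  0.     415.9201 199.4766]
 [  0.       0.       1.    ]]
inner_grip 0.76 [296.7 199.1] [ 0.6108 -0.0926  0.1555] 
inner_mark 0.47 [299.9 201. ] [ 0.6068 -0.097   0.151 ] [ 0.6081 -0.099   0.15  ]
inne
[... 338 characters left out ...]
] [ 0.6052 -0.0985  0.1524] [ 0.7977 -0.3951  0.    ]
check_disc 0.65 [256.9 302.3] [0.6144 0.0294 0.0053] 
check_disc 0.62 [393.6 275.5] [ 0.439  -0.1627  0.0111] 
{'clock': 0.7, 'joint_pos': array([ 1.2268,  0.5364, -0.0044,  1.5379,  0.0026,  1.0673, -0.0712]), 'qvel': array([-0.0009, -0.0013,  0.0007,  0.0002,  0.0008,  0.0006, -0.0005]), 'joint_efforts': array([ -0.0001, -57.0762,   0.99  , -25.1875,  -0.0562,   0.0109,
        -0.    ]), 'tool_pos': array([ 0.1783, -0.6251,  0.2387]), 'eef_rot': array([ 0.9904,  0.1385, -0.    ,  0.    ]), 'contact_force': array([-0.7565, -0.473 , -0.2062]), 'torque': array([ 0.0293, -0.0397,  0.0072]), 'grip_force': 0.0, 'opening': 0.9956902263093715}
```

Run:
```python
import cv2,numpy as np
t=cv2.imread("pics/top0.png"); s=cv2.imread("pics/side0.png")
cv2.imwrite("pics/t1.png",cv2.resize(t[100:340,180:480],None,fx=2.5,fy=2.5,interpolation=cv2.INTER_CUBIC))
cv2.imwrite("pics/s1.png",cv2.resize(s[130:370,180:480],None,fx=2.5,fy=2.5,interpolation=cv2.INTER_CUBIC))
```

```text
(no output)
```

View pics/t1.png

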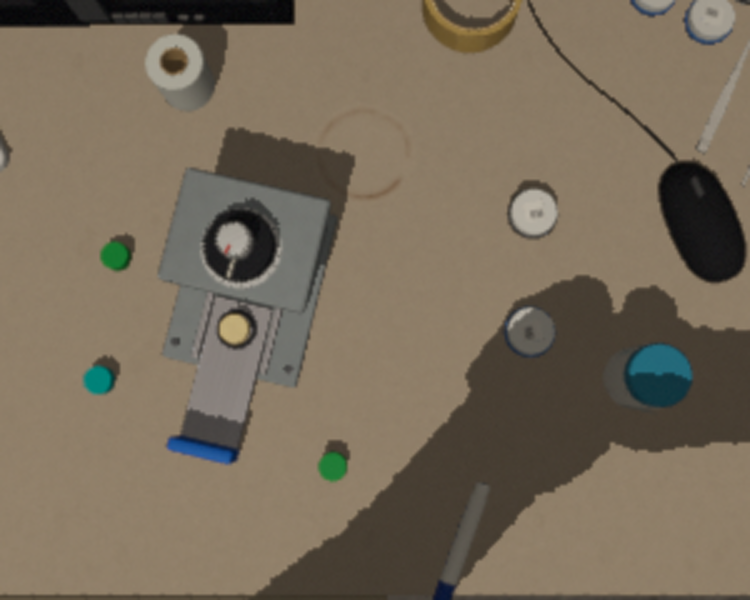

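View pics/s1.png

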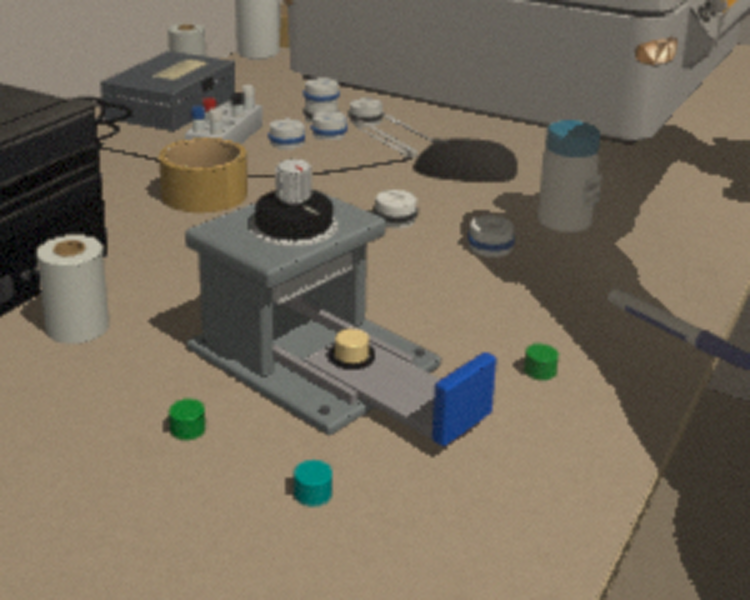

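The top view shows one gauge: the blue front is at about (261,280), the pale-yellow disc in its nest at (274,231), and the knobs at (273,197). The green and turquoise lookalikes at (226,202), (219,252) and (313,286) lie loose on the desk, so they aren't meant. The pale-yellow disc on the tray fits the description. Next I'll get exact geometry from depth.

```bash
cat > geo.py <<'E'
from h import *
np.set_printoptions(precision=4,suppress=True)
def cloud(n):
    im,D=capture(n); K,p,r=cam(n); v,u=np.mgrid[:400,:640]
    P=np.stack([(u-K[0,2])/K[0,0]*D,(v-K[1,2])/K[1,1]*D,D],-1)@r.T+p
    return im,D,P
E
python3 - <<'E'
from geo import *
for n in("top","side"):
    im,D,P=cloud(n); x,y,z=P[...,0],P[...,1],P[...,2]
    near=(D>0)&(abs(x-.6)<.12)&(abs(y+.1)<.12)
    k=near&(z>.145)&(z<.17)&(np.hypot(x-.608,y+.1)<.03)
    q=P[k]; top=q[q[:,2]>np.percentile(q[:,2],60)-.003]
    print(n,"knob",k.sum(),q.mean(0),"minmax",q.min(0),q.max(0),"circle",cv2.minEnclosingCircle(top[:,:2].astype(np.float32)),np.median(top[:,2]))
    b=near&(z>.103)&(z<.113); q=P[b][:,:2]; 
    print("bridge",b.sum(),np.median(P[b][:,2]),cv2.minAreaRect((q*1000).astype(np.float32)))
    o=near&(z>.12)&(z<.133)&(np.hypot(x-.608,y+.1)<.05); q=P[o]
    print("outer",o.sum(),np.median(q[:,2]),cv2.minEnclosingCircle(q[:,:2].astype(np.float32)))
    hsv=cv2.cvtColor(im,cv2.COLOR_BGR2HSV)
    bl=(abs(hsv[...,0].astype(int)-112)<10)&(hsv[...,1]>150)&(abs(x-.45)<.05)&(abs(y+.06)<.06)&(z>.01)
    q=P[bl]; print("blue",bl.sum(),q.mean(0),q.min(0),q.max(0)); t=q[q[:,2]>.052]; print("top edge",len(t),t.mean(0),cv2.minAreaRect((t[:,:2]*1000).astype(np.float32)))
a,b=[ray(n,pinpoint(n,"inner_grip")[0]["at"]) for n in("top","side")]
A=np.stack([a[1],-b[1]],1); s=np.linalg.lstsq(A,b[0]-a[0],rcond=None)[0]
print("inner_grip tri",a[0]+a[1]*s[0],b[0]+b[1]*s[1])
print(status.read_state()["clock"],manip.grip_depth)
E
```

```text
top knob 149 [ 0.6155 -0.1051  0.1562] minmax [ 0.6031 -0.1173  0.145 ] [ 0.629  -0.0913  0.161 ] circle ((0.6161677241325378, -0.1040053591132164), 0.013021195307374) 0.15720814772033043
bridge 2085 0.10692225796882893 ((623.8346557617188, -106.20714569091797), (124.08577728271484, 95.86813354492188), 76.47631072998047)
outer 484 0.12662979269443314 ((0.6161445379257202, -0.10411081463098526), 0.02946341037750244)
blue 155 [ 0.4532 -0.0683  0.0574] [ 0.4436 -0.0932  0.0327] [ 0.4623 -0.0396  0.0625]
top edge 139 [ 0.453  -0.0671  0.0588] ((453.24139404296875, -66.42926025390625), (53.41607666015625, 10.958122253417969), 75.99304962158203)
side knob 141 [ 0.6135 -0.0976  0.1531] minmax [ 0.6034 -0.1129  0.1451] [ 0.6271 -0.0882  0.1592] circle ((0.6155179142951965, -0.10080800950527191), 0.013144267722964287) 0.1567521178991072
bridge 1036 0.10686673773271496 ((623.6657104492188, -104.0964126586914), (125.35457611083984, 97.66513061523438), 76.41535186767578)
outer 331 0.12650301066330405 ((0.61613929271698, -0.1019488200545311), 0.029505331069231033)
blue 573 [ 0.4512 -0.0565  0.0403] [ 0.4423 -0.0876  0.0135] [ 0.4628 -0.0344  0.0602]
top edge 169 [ 0.4519 -0.0596  0.0572] ((452.73712158203125, -61.674537658691406), (53.53784942626953, 10.800924301147461), 78.74987030029297)
inner_grip tri [ 0.6169 -0.115   0.1363] [ 0.6246 -0.1108  0.138 ]
0.9 0.0187
```

```bash
cat >> h.py <<'E'
AX=np.array([.6161,-.103]); YAW=-.237; GX=np.array([np.cos(YAW),np.sin(YAW)])
def plan(gx,z,head):  # TCP at gx m along gauge x from knob axis
    s=status.read_state(); r=R.from_quat(s["eef_rot"]); X=r.as_matrix()[:,0]
    t=np.array([*(AX+gx*GX),z]); d=r.inv().apply(t-s["tool_pos"])*100
    h=np.arctan2(X[1],X[0]); rz=-(head-h); rz=(rz+np.pi)%(2*np.pi)-np.pi
    print("shift cm",np.round(d,2),"rz",round(rz,3),"head",round(h,3),"clock",s["clock"],"tcp",np.round(s["tool_pos"],4),"j",np.round(s["joint_pos"],2),"F",np.round(s["contact_force"],2))
E
python3 -m inch '[[[2.9,-3.6,0,0,0,0],[2.9,-3.6,0,0,0,0],[2.9,-3.6,0,0,0,0],[2.9,-3.6,0,0,0,0],[2.9,-3.6,0,0,0,0],[2.9,-3.6,0,0,0,0],[2.9,-3.6,0,0,0,0],[2.9,-3.6,0,0,0,0]]]' 0 20
python3 -c "
from h import *
plan(-.203,.235,-.237)"
```

```text
clock: 1.9
tool_pos: [0.3229, -0.2832, 0.239]
eef_rot: [0.99, 0.138, 0.0, 0.0]
contact_force: [1.5, -0.0, -0.0]
opening: 0.112
grip_force: 0.0
shift cm [ 15.46 -19.28   0.39] rz 0.515 head 0.278 clock 1.9 tcp [ 0.3229 -0.2832  0.239 ] j [ 0.77  0.17 -0.18  2.08  0.04  0.9  -0.72] F [ 1.48 -0.04 -0.03]
```

```bash
python3 -m inch '[[[3.1,-3.85,0,0,0,0],[3.1,-3.85,0,0,0,0],[3.1,-3.85,0,0,0,0],[3.1,-3.85,0,0,0,0],[3.1,-3.85,0,0,0,0],[0,0,0,0,0,0.172],[0,0,0,0,0,0.172],[0,0,0,0,0,0.171]]]'
python3 -c "
from h import *
plan(-.203,.037,-.237)"
```

```text
clock: 2.9
tool_pos: [0.4187, -0.0567, 0.2388]
eef_rot: [0.993, -0.121, 0.0, 0.0]
contact_force: [-0.3, -0.2, -0.0]
opening: 0.002
grip_force: 0.0
shift cm [-0.04 -0.14 20.18] rz -0.006 head -0.243 clock 2.9 tcp [ 0.4187 -0.0567  0.2388] j [ 0.33  0.16 -0.34  2.09  0.07  0.9  -1.85] F [-0.27 -0.19 -0.04]
```

```bash
python3 -m inch '[[[0,-0.1,3,0,0,0],[0,0,3.2,0,0,0],[0,0,3.2,0,0,0],[0,0,3.2,0,0,0],[0,0,3.0,0,0,0],[0,0,2.6,0,0,0],[0,0,2,0,0,0],[0,0,0,0,0,0]]]'
python3 -c "
from h import *
plan(-.121,.037,-.237)"
```

```text
clock: 3.9
tool_pos: [0.4181, -0.0558, 0.0359]
eef_rot: [0.993, -0.118, -0.001, 0.0]
contact_force: [0.2, -0.4, 0.0]
opening: 0.005
grip_force: 0.0
shift cm [ 8.26 -0.05 -0.13] rz 0.0 head -0.237 clock 3.9 tcp [ 0.4181 -0.0558  0.0359] j [ 0.21  0.55 -0.21  2.22  0.29  0.4  -2.06] F [ 0.19 -0.4   0.03]
```

```bash
python3 -m inch '[[[1.2,0,0,0,0,0],[1.0,0,0,0,0,0],[1.0,0,0,0,0,0],[1.0,0,0,0,0,0],[1.0,0,0,0,0,0],[1.0,0,0,0,0,0],[0.8,0,0,0,0,0],[0.5,0,0,0,0,0]]]'
python3 -c "
from h import *
plan(-.121,.037,-.237)"
```

```text
clock: 4.9
tool_pos: [0.4923, -0.0736, 0.0366]
eef_rot: [0.993, -0.118, 0.0, -0.0]
contact_force: [-2.7, -0.8, 2.6]
opening: 0.005
grip_force: 1.1
shift cm [ 0.63 -0.05 -0.04] rz -0.0 head -0.237 clock 4.9 tcp [ 0.4923 -0.0736  0.0366] j [ 0.24  0.63 -0.23  2.04  0.28  0.51 -2.  ] F [-2.72 -0.84  2.57]
```

```bash
python3 -m inch '[[[0.1,0,0,0,0,0],[0.1,0,0,0,0,0],[0.1,0,0,0,0,0],[0.1,0,0,0,0,0],[0.1,0,0,0,0,0],[0.05,0,0,0,0,0],[0.05,0,0,0,0,0],[0.05,0,0,0,0,0]]]'
python3 -c "
from h import *
plan(-.121,.037,-.237)"
```

```text
clock: 5.9
tool_pos: [0.498, -0.075, 0.0367]
eef_rot: [0.993, -0.118, -0.0, -0.0]
contact_force: [-4.1, 1.7, 0.9]
opening: -0.001
grip_force: 1.7
shift cm [ 0.04 -0.05 -0.03] rz -0.0 head -0.237 clock 5.9 tcp [ 0.498  -0.075   0.0367] j [ 0.24  0.63 -0.23  2.02  0.28  0.52 -1.99] F [-4.14  1.72  0.91]
```

```bash
python3 -m inch '[[[0.05,0,0,0,0,0],[0.05,0,0,0,0,0],[0.05,0,0,0,0,0],[0.05,0,0,0,0,0],[0.05,0,0,0,0,0],[0.05,0,0,0,0,0],[0.05,0,0,0,0,0],[0.0,0,0,0,0,0]]]'
python3 -c "
from h import *
plan(-.121,.037,-.237)"
```

```text
clock: 6.9
tool_pos: [0.498, -0.0751, 0.0364]
eef_rot: [0.993, -0.118, -0.003, 0.0]
contact_force: [-11.1, 3.8, 11.1]
opening: 0.004
grip_force: 6.0
shift cm [ 0.04 -0.06 -0.06] rz 0.0 head -0.237 clock 6.9 tcp [ 0.498  -0.0751  0.0364] j [ 0.24  0.63 -0.23  2.02  0.28  0.52 -1.99] F [-11.13   3.78  11.09]
```

```bash
python3 -m inch '[[[-0.6,0,0,0,0,0],[-1.0,0,0,0,0,0],[-1.0,0,-1,0,0,0],[0,0,-3.5,0,0,0],[0,0,-4,0,0,-0.1],[0,0,-4,0,0,-0.18],[0,0,-4,0,0,-0.18],[0,0,-3,0,0,-0.18]]]'
python3 - <<'E'
from geo import *
im,D,P=cloud("side"); hsv=cv2.cvtColor(im,cv2.COLOR_BGR2HSV); x,y,z=[P[...,i] for i in range(3)]
bl=(abs(hsv[...,0].astype(int)-112)<10)&(hsv[...,1]>150)&(abs(x-.5)<.07)&(abs(y+.06)<.08)&(z>.052)
t=P[bl]; c=cv2.minAreaRect((t[:,:2]*1000).astype(np.float32)); print(c,"gx",(np.array(c[0])/1000-AX)@GX)
cv2.imwrite("pics/s2.png",cv2.resize(im[130:370,180:480],None,fx=2,fy=2,interpolation=cv2.INTER_CUBIC))
plan(0,.2,1.4)
E
```

```text
clock: 7.9
tool_pos: [0.4763, -0.0698, 0.2341]
eef_rot: [0.979, 0.203, 0.001, 0.001]
contact_force: [-0.7, -0.4, 0.0]
opening: 0.005
grip_force: 0.0
((513.3209838867188, -76.73240661621094), (54.62545394897461, 11.968311309814453), 76.43293762207031) gx -0.10607330835790316
shift cm [11.25  8.59  3.82] rz -0.983 head 0.417 clock 7.95 tcp [ 0.4782 -0.0699  0.2371] j [ 0.48  0.29 -0.51  1.95  0.18  0.93 -1.27] F [0.93 0.25 1.8 ]
```

View pics/s2.png

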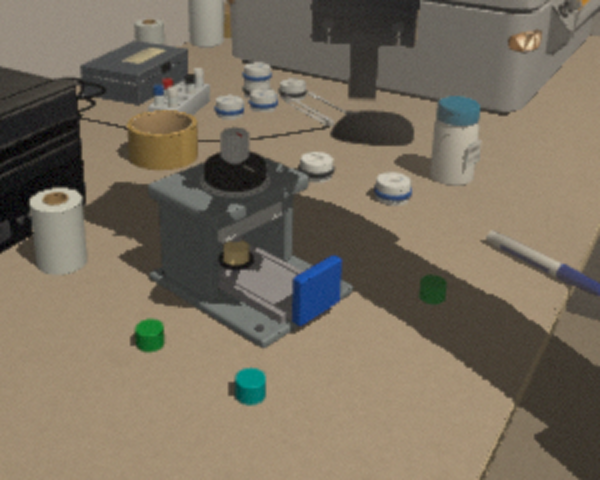

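The tray is home: the plate's centre is 106 mm in front of the axis, as it should be, and the disc sits in its nest under the bridge at crop (235,255). Next is the knob.

```bash
python3 -m inch '[[[2.25,1.72,0,0,0,0],[2.25,1.72,0,0,0,0],[2.25,1.72,0,0,0,0],[2.25,1.72,0,0,0,0],[2.25,1.71,0,0,0,-0.1],[0,0,0.5,0,0,-0.18],[0,0,0.5,0,0,-0.18],[0,0,0.5,0,0,-0.18]]]' 55 10
python3 -m inch '[[[0,0,0,0,0,-0.18],[0,0,0,0,0,-0.16],[0,0,0.5,0,0,0],[0,0,0.5,0,0,0],[0,0,0.5,0,0,0],[0,0,0,0,0,0],[0,0,0,0,0,0],[0,0,0,0,0,0]]]'
python3 - <<'E'
from geo import *
plan(0,.137,1.4)
for n in("top","side"):
    im,D,P=cloud(n)
    cv2.imwrite(f"pics/{n}3.png",cv2.resize(im[110:310,200:440],None,fx=2.5,fy=2.5,interpolation=cv2.INTER_CUBIC))
E
```

```text
clock: 8.95
tool_pos: [0.613, -0.1046, 0.2168]
eef_rot: [0.866, 0.5, -0.0, 0.0]
contact_force: [-0.7, 0.6, -0.7]
opening: 0.552
grip_force: 0.0
clock: 9.95
tool_pos: [0.6135, -0.1046, 0.2019]
eef_rot: [0.77, 0.638, 0.0, 0.0]
contact_force: [0.6, -0.4, 0.4]
opening: 0.551
grip_force: 0.0
shift cm [0.21 0.22 6.49] rz -0.017 head 1.383 clock 9.95 tcp [ 0.6135 -0.1046  0.2019] j [ 0.55  0.62 -0.66  1.62  0.42  1.05 -0.42] F [ 0.56 -0.44  0.45]
```

View pics/side3.png

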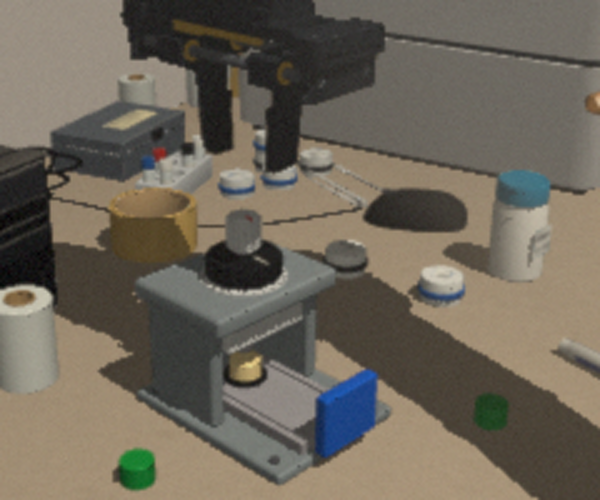

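Both fingers straddle the knob axis from above, at crop (215,150) and (280,165), with the knob at (243,230). I'll descend.

```bash
python3 -m inch '[[[0.1,0.11,1.0,0,0,0],[0.1,0.11,1.2,0,0,0],[0,0,1.2,0,0,0],[0,0,1.2,0,0,0],[0,0,1.0,0,0,0],[0,0,0.7,0,0,0],[0,0,0,0,0,0],[0,0,0,0,0,0]]]'
python3 - <<'E'
from geo import *
plan(0,.138,1.4); print(status.read_state()["torque"])
im,D,P=cloud("side")
cv2.imwrite("pics/s4.png",cv2.resize(im[140:290,230:390],None,fx=4,fy=4,interpolation=cv2.INTER_CUBIC))
E
```

```text
clock: 11.05
tool_pos: [0.6162, -0.1031, 0.1391]
eef_rot: [0.77, 0.638, 0.0, 0.0]
contact_force: [-0.0, 0.7, -0.6]
opening: 0.55
grip_force: 0.0
shift cm [ 0.   -0.01  0.11] rz -0.017 head 1.383 clock 11.05 tcp [ 0.6162 -0.1031  0.1391] j [ 0.52  0.7  -0.62  1.66  0.48  0.94 -0.46] F [-0.01  0.66 -0.64]
[-0.0294 -0.0814 -0.0828]
```

View pics/s4.png

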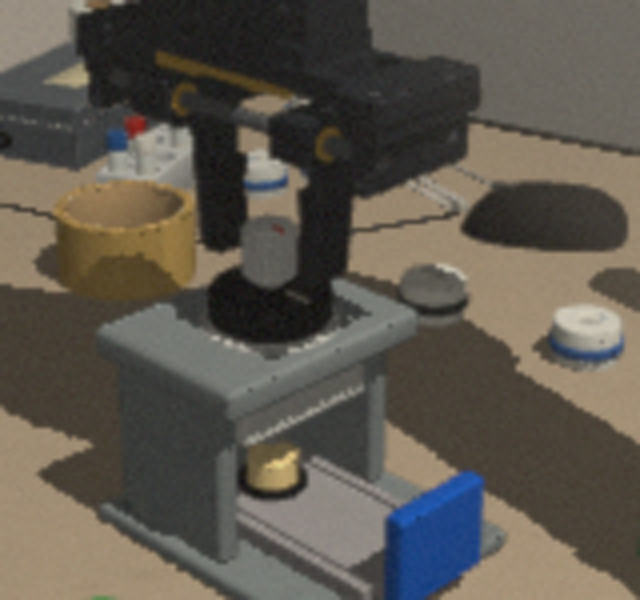

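The knob stands between the fingers at crop (270,250), with the tips clear of the black outer knob. I'll close gently first to check the centring.

```bash
python3 -m inch '[[[0,0,0,0,0,0],[0,0,0,0,0,0],[0,0,0,0,0,0],[0,0,0,0,0,0],[0,0,0,0,0,0],[0,0,0,0,0,0],[0,0,0,0,0,0],[0,0,0,0,0,0]]]' 10 8
cat > av.py <<'E'
from geo import *
def av(k=4):
    o=[]
    for _ in range(k):
        capture("top"); s=status.read_state(); X=R.from_quat(s["eef_rot"]).as_matrix()[:,0]
        o.append([*s["contact_force"],*s["torque"],np.arctan2(X[1],X[0]),s["joint_efforts"][6]])
    o=np.array(o); print("mean",o.mean(0),"sd",o.std(0)[[2,5,7]],"clk",s["clock"],"tcp",s["tool_pos"],"grip",s["grip_force"],"op mm",s["opening"]*88)
E
python3 -c "
from av import *
av(4)"
```

```text
clock: 12.1
tool_pos: [0.6168, -0.1033, 0.139]
eef_rot: [0.77, 0.638, 0.001, 0.001]
contact_force: [5.5, -1.1, -2.4]
opening: 0.27
grip_force: 8.0
mean [ 4.8457 -1.0188 -1.8514 -0.2416 -1.1165 -0.0099  1.3827  0.006 ] sd [0.1505 0.0437 0.    ] clk 12.3 tcp [ 0.6168 -0.1033  0.139 ] grip 7.988302046433091 op mm 23.455358252594802
```

```bash
python3 -m inch '[[[0,0.05,0,0,0,0],[0,0.03,0,0,0,0],[0,0,0,0,0,0],[0,0,0,0,0,0],[0,0,0,0,0,0],[0,0,0,0,0,0],[0,0,0,0,0,0],[0,0,0,0,0,0]]]' 10 25
python3 -c "
from av import *
av(3)"
```

```text
clock: 13.3
tool_pos: [0.6169, -0.1033, 0.1389]
eef_rot: [0.77, 0.638, 0.0, 0.0]
contact_force: [3.6, -0.9, 3.3]
opening: 0.263
grip_force: 25.0
mean [ 4.1135 -1.3858  3.5108 -0.2764 -0.8687 -0.0203  1.3828  0.0104] sd [0.3462 0.0266 0.0003] clk 13.45 tcp [ 0.6169 -0.1033  0.1389] grip 24.98376052826643 op mm 22.778940808097648
```

```bash
cat > rd.py <<'E'
from h import *
s=status.read_state(); X=R.from_quat(s["eef_rot"]).as_matrix()[:,0]
print("turned",round(1.3828-np.arctan2(X[1],X[0]),4),"eff7",round(s["joint_efforts"][6],4),"tz",round(s["torque"][2],3),"F",np.round(s["contact_force"],1),"grip",round(s["grip_force"],1),"clk",s["clock"],"j7",round(s["joint_pos"][6],3))
E
python3 -m inch '[[[0,0,0,0,0,0.03],[0,0,0,0,0,0.03],[0,0,0,0,0,0.03],[0,0,0,0,0,0.03],[0,0,0,0,0,0.03],[0,0,0,0,0,0.03],[0,0,0,0,0,0.03],[0,0,0,0,0,0.03]]]' >/dev/null; python3 rd.py
python3 -m inch '[[[0,0,0,0,0,0.02],[0,0,0,0,0,0.02],[0,0,0,0,0,0.02],[0,0,0,0,0,0.02],[0,0,0,0,0,0.02],[0,0,0,0,0,0.02],[0,0,0,0,0,0.02],[0,0,0,0,0,0.02]]]' >/dev/null; python3 rd.py
```

```text
turned 0.242 eff7 0.1697 tz 0.132 F [ 3.1 -0.8  5.4] grip 25.0 clk 14.45 j7 -0.672
turned 0.4017 eff7 0.0779 tz 0.066 F [ 2.7 -0.4  6.7] grip 25.0 clk 15.45 j7 -0.81
```

```bash
python3 -m inch '[[[0,0,-0.01,0,0,0.015],[0,0,-0.01,0,0,0.015],[0,0,-0.01,0,0,0.015],[0,0,0,0,0,0.015],[0,0,0,0,0,0.015],[0,0,0,0,0,0.015],[0,0,0,0,0,0.015],[0,0,0,0,0,0.015]]]' >/dev/null; python3 rd.py; python3 -c "
from av import *
av(3)"
python3 -m inch '[[[0,0,0,0,0,0.015],[0,0,0,0,0,0.015],[0,0,0,0,0,0.015],[0,0,0,0,0,0.015],[0,0,0,0,0,0.015],[0,0,0,0,0,0.015],[0,0,0,0,0,0.015],[0,0,0,0,0,0.015]]]' >/dev/null; python3 rd.py
```

```text
turned 0.5209 eff7 0.0317 tz 0.083 F [ 3.  -1.   3.5] grip 25.0 clk 16.45 j7 -0.913
mean [ 2.8502 -0.0111  2.7981 -0.0341 -0.6897  0.0737  0.8621 -0.1032] sd [0.465  0.0097 0.0543] clk 16.6 tcp [ 0.6166 -0.1032  0.1389] grip 24.983197459951043 op mm 23.602723975611028
turned 0.6409 eff7 0.0302 tz 0.072 F [2.4 0.6 1.9] grip 25.0 clk 17.6 j7 -1.016
```

Run:
```python
from av import *
im,D=capture("side")
for t,z in (("inner_mark",.158),("outer_mark",.128),("foot",.03)):
    for r in pinpoint("side",t)[:2]:
        w=atz("side",r["at"],z); print(t,round(r["confidence"],2),np.round(r["at"],1),w,"ang",np.arctan2(*(w[:2]-AX)[::-1]))
cv2.imwrite("pics/s5.png",cv2.resize(im[170:280,250:370],None,fx=5,fy=5,interpolation=cv2.INTER_CUBIC))
```

```text
inner_mark 0.48 [295.3 200.5] [ 0.6062 -0.0811  0.158 ] ang 1.9965976326560682
outer_mark 0.69 [308.3 214.9] [ 0.5882 -0.0961  0.128 ] ang 2.899473347723632
outer_mark 0.42 [298.2 271.8] [0.5014 0.0701 0.128 ] ang 2.155862955183293
foot 0.6 [296.  250.1] [ 0.6314 -0.1188  0.03  ] ang -0.8029604316864719
```

View pics/s5.png

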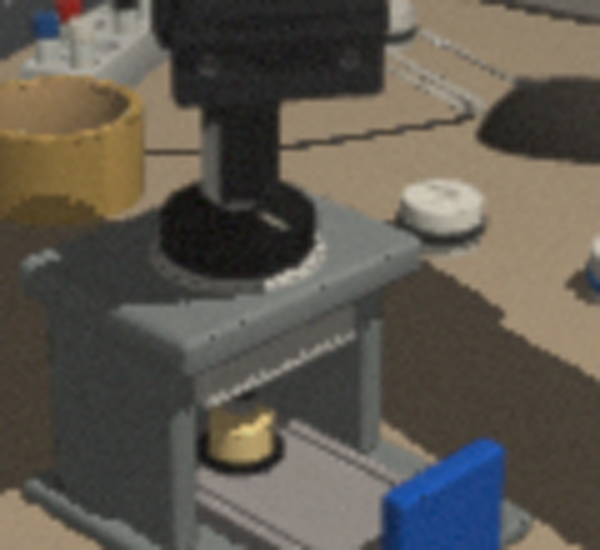

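The foot has come into view at crop (243,400), just above the disc, so the knob is turning and not slipping. The white outer line at (270,217) is unchanged. From here I'll use fine steps.

```bash
python3 -m inch '[[[0,0,0,0,0,0.01],[0,0,0,0,0,0.01],[0,0,0,0,0,0.01],[0,0,0,0,0,0.01],[0,0,0,0,0,0.01],[0,0,0,0,0,0.01],[0,0,0,0,0,0.01],[0,0,0,0,0,0.01]]]' >/dev/null; python3 rd.py; python3 -c "
from av import *
av(4)"
```

```text
turned 0.7206 eff7 -0.0165 tz 0.152 F [0.8 1.7 0.5] grip 25.0 clk 18.8 j7 -1.085
mean [ 1.2439  2.0643  1.6125  0.4119 -0.2728  0.0926  0.6625 -0.0968] sd [0.2502 0.0096 0.0313] clk 19.0 tcp [ 0.6166 -0.1031  0.1389] grip 24.98425204306841 op mm 23.061579325663164
```

```bash
python3 -m inch '[[[0,0,0,0,0,0.01],[0,0,0,0,0,0.01],[0,0,0,0,0,0.01],[0,0,0,0,0,0.01],[0,0,0,0,0,0.01],[0,0,0,0,0,0.01],[0,0,0,0,0,0.01],[0,0,0,0,0,0.01]]]' >/dev/null; python3 rd.py; python3 -c "
from av import *
av(4)"
```

```text
turned 0.8006 eff7 -0.0177 tz 0.073 F [0.2 3.2 1.2] grip 25.0 clk 20.0 j7 -1.154
mean [ 0.5995  2.7537  0.698   0.6613 -0.1009  0.0697  0.5825 -0.0978] sd [0.15   0.043  0.0312] clk 20.2 tcp [ 0.6166 -0.1031  0.139 ] grip 24.98652988113463 op mm 23.409276806590782
```

The wrist-joint effort is a clean signal. At equal speed it read -0.0165, then -0.0177, so the foot hasn't touched yet. I'll continue at the same speed.

```bash
sed -i 's/print("mean"/print("e7",np.round(o[:,7],4)); print("mean"/' av.py; python3 -m inch '[[[0,0,0,0,0,0.01],[0,0,0,0,0,0.01],[0,0,0,0,0,0.01],[0,0,0,0,0,0.01],[0,0,0,0,0,0.01],[0,0,0,0,0,0.01],[0,0,0,0,0,0.01],[0,0,0,0,0,0.01]]]' >/dev/null; python3 rd.py; python3 -c "
from av import *
av(4)"
```

```text
turned 0.8806 eff7 -0.0188 tz 0.117 F [0.  3.3 1.3] grip 25.0 clk 21.2 j7 -1.223
e7 [-0.0632 -0.1467 -0.1022 -0.0818]
mean [-0.4405  3.5687  0.5434  0.8442  0.0415  0.0824  0.5025 -0.0985] sd [0.4843 0.0147 0.0311] clk 21.4 tcp [ 0.6166 -0.1032  0.139 ] grip 24.989780355244875 op mm 23.150705099335198
```

```bash
python3 -m inch '[[[0,0,0,0,0,0.01],[0,0,0,0,0,0.01],[0,0,0,0,0,0.01],[0,0,0,0,0,0.01],[0,0,0,0,0,0.01],[0,0,0,0,0,0.01],[0,0,0,0,0,0.01],[0,0,0,0,0,0.01]]]' >/dev/null; python3 rd.py; python3 -c "
from av import *
av(4)"
```

```text
turned 0.9606 eff7 -0.0199 tz 0.046 F [-0.   4.6  0.6] grip 25.0 clk 22.4 j7 -1.292
e7 [-0.0641 -0.1473 -0.1028 -0.0824]
mean [-0.6702  4.7524  0.6105  1.1014  0.1983  0.0822  0.4225 -0.0991] sd [0.5489 0.02   0.031 ] clk 22.6 tcp [ 0.6167 -0.1032  0.139 ] grip 24.993667351081967 op mm 22.98630458290911
```

```bash
python3 -m inch '[[[0,0,0,0,0,0.01],[0,0,0,0,0,0.01],[0,0,0,0,0,0.01],[0,0,0,0,0,0.01],[0,0,0,0,0,0.01],[0,0,0,0,0,0.01],[0,0,0,0,0,0.01],[0,0,0,0,0,0.01]]]' >/dev/null; python3 rd.py
```

```text
turned 1.0405 eff7 -0.0204 tz 0.093 F [-0.9  5.5  0.4] grip 25.0 clk 23.6 j7 -1.36
```

Run:
```python
from av import *
im,D=capture("side")
cv2.imwrite("pics/s6.png",cv2.resize(im[200:280,260:360],None,fx=6,fy=6,interpolation=cv2.INTER_CUBIC))
```

```text
(no output)
```

View pics/s6.png

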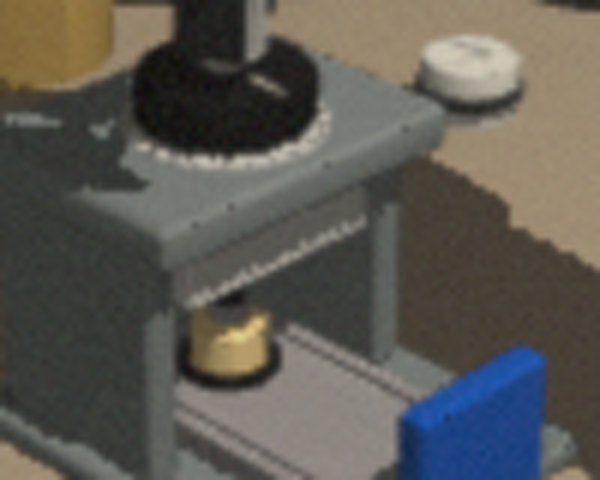

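The foot is lower, with its black bush and grey foot at crop (232,305), nearly on the disc. The outer line at (265,82) is unchanged, so I'll continue.

```bash
python3 -m inch '[[[0,0,0,0,0,0.01],[0,0,0,0,0,0.01],[0,0,0,0,0,0.01],[0,0,0,0,0,0.01],[0,0,0,0,0,0.01],[0,0,0,0,0,0.01],[0,0,0,0,0,0.01],[0,0,0,0,0,0.01]]]' >/dev/null; python3 rd.py
```

```text
turned 1.1205 eff7 -0.0205 tz 0.124 F [-1.4  5.4 -0.5] grip 25.0 clk 24.65 j7 -1.429
```

```bash
python3 -m inch '[[[0,0,0,0,0,0.01],[0,0,0,0,0,0.01],[0,0,0,0,0,0.01],[0,0,0,0,0,0.01],[0,0,0,0,0,0.01],[0,0,0,0,0,0.01],[0,0,0,0,0,0.01],[0,0,0,0,0,0.01]]]' >/dev/null; python3 rd.py
```

```text
turned 1.2004 eff7 -0.0289 tz 0.095 F [-0.9  4.6 -1. ] grip 25.0 clk 25.65 j7 -1.498
```

The effort has started to rise by about 1.4 N, so this is the touch. One more step should give about 7 N.

```bash
python3 -m inch '[[[0,0,0,0,0,0.01],[0,0,0,0,0,0.01],[0,0,0,0,0,0.01],[0,0,0,0,0,0.01],[0,0,0,0,0,0.01],[0,0,0,0,0,0.01],[0,0,0,0,0,0.01],[0,0,0,0,0,0.01]]]' >/dev/null; python3 rd.py
```

```text
turned 1.2803 eff7 -0.0564 tz 0.17 F [-0.1  4.7  0.5] grip 25.0 clk 26.65 j7 -1.566
```

The foot force is about 6 N by effort (0.036/0.006), mid-range. I'll let go, wait and rise.

```bash
python3 -m inch '[[[0,0,0,0,0,0],[0,0,0,0,0,0],[0,0,0,0,0,0],[0,0,0,0,0,0],[0,0,0,0,0,0],[0,0,0,0,0,0],[0,0,0,0,0,0],[0,0,0,0,0,0]]]' 55 10; python3 -m inch '[[[0,0,-0.5,0,0,0],[0,0,-1,0,0,0],[0,0,-1.5,0,0,0],[0,0,-2,0,0,0],[0,0,-2,0,0,0],[0,0,-2,0,0,0],[0,0,-1,0,0,0],[0,0,0,0,0,0]]]'
python3 - <<'E'
from geo import *
im,D,P=cloud("side"); hsv=cv2.cvtColor(im,cv2.COLOR_BGR2HSV); x,y,z=[P[...,i] for i in range(3)]
bl=(abs(hsv[...,0].astype(int)-112)<10)&(hsv[...,1]>150)&(abs(x-.5)<.07)&(abs(y+.06)<.08)&(z>.052)
t=P[bl]; c=cv2.minAreaRect((t[:,:2]*1000).astype(np.float32)); print("tray gx",(np.array(c[0])/1000-AX)@GX)
for t,z in (("inner_mark",.158),("outer_mark",.128)):
    for r in pinpoint("side",t)[:1]:
        w=atz("side",r["at"],z); print(t,round(r["confidence"],2),np.round(r["at"],1),w,"ang",np.arctan2(*(w[:2]-AX)[::-1]))
cv2.imwrite("pics/s7.png",cv2.resize(im[180:280,250:370],None,fx=6,fy=6,interpolation=cv2.INTER_CUBIC)[:600])
E
```

```text
clock: 27.65
tool_pos: [0.6167, -0.1033, 0.139]
eef_rot: [0.999, 0.051, 0.0, 0.0]
contact_force: [0.2, -0.5, 0.5]
opening: 0.552
grip_force: 0.0
clock: 28.65
tool_pos: [0.6172, -0.1033, 0.24]
eef_rot: [0.999, 0.051, 0.001, 0.0]
contact_force: [-0.2, -1.0, -1.3]
opening: 0.552
grip_force: 0.0
tray gx -0.10682602854304019
outer_mark 0.56 [304.8 215. ] [ 0.5934 -0.0924  0.128 ] ang 2.7047950641835428
```

View pics/s7.png

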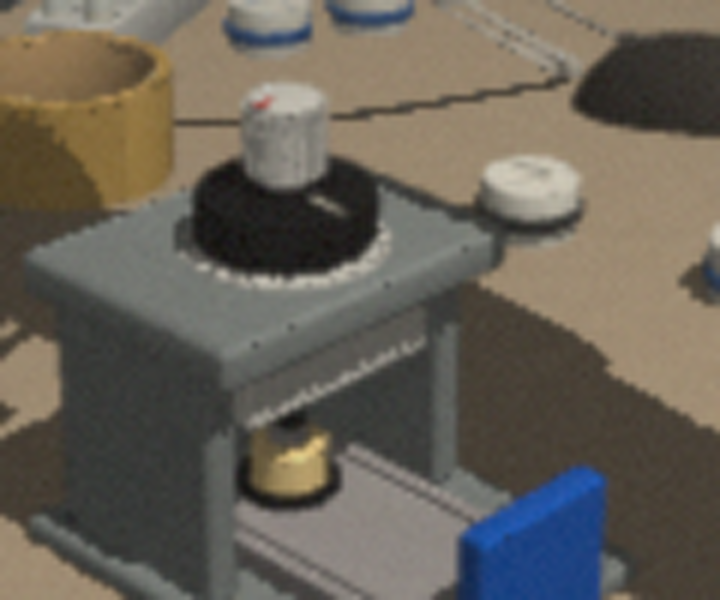

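The red line has moved to crop (262,102). The outer line is at pixel (304.8,215), against (304.8,214.5) at the start. The foot rests on the disc at (292,432), and the tray is still home.

```bash
python3 -c "
from h import *
print(hand_in())"
```

```text
the job is handed in; nothing more can be done
None
```

The job is handed in: the tray is fully home, the foot bears on the check disc at about 6 N (estimated from the wrist joint's torque), the outer knob's mark is where it started, and the robot is clear of everything, finished at about 29 s.

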